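Hang the drained vial carrier on the spring scale

TASK

The rinsed vials have drained: take their steel carrier off the hook of the drain stand and hang it on the hook of the spring scale, seated in the hook's groove, keeping it level all the way and not setting it down in between, since the vials stand loose in it. Lower it slowly and let go only once the hook is carrying its whole weight, neither more nor less, so that the scale is never jerked, bounced or forced down; leave the carrier hanging at rest and do not disturb the beaker in front.

Things in the scene. Friction and masses are not known exactly. Their poses are not given: they have to be found in the camera images.
- vial_carrier: Loose steel carrier for four vials: tray 74 (x) x 104 (y) mm, a 10 mm wide flat-strip bail over its middle across x with legs at y = +-54 mm, a roof-shaped eye at its top, a black grip above; 170 mm high. Origin: centre of the tray's underside, z up, x as the stand it hangs on. Mass with the vials not known (0.25 to 0.95 kg), balanced about the middle. Hangs on the drain stand at the start
- eye (a point): point in the carrier's eye, 105 mm above its origin, where the hook bar's axis lies once seated. The eye is an upside-down V: inner apex 7 mm above this point, flanks falling at 45 degrees over 17 mm each way in y, then nearly level to the legs. The window below is open along x, free down to the vials' tops (50 mm above the carrier's origin)
- grip (a point): centre of the black plastic grip block on top of the carrier, 152 mm above the carrier's origin. The block is 24 (x) x 30 (y) x 38 (z) mm; a 12 mm stem joins it to the eye below. Fingers closing along the carrier's y have free room on both sides; fingertips no deeper than 20 mm below this point stay clear of the hook
- drain_stand: fixed stand: grey base 200 x 130 mm with white drip tray, round steel column 255 mm high behind, and a hook bar pointing at the robot. Origin: centre of the base's underside; its x runs from the hook's tip to the column (roughly away from the robot). Which of this stand and the scale is on the left changes from run to run
- drain_seat (a point): on the axis of the drain hook's bar, middle of its groove, 185 mm above the worktop, 97 mm in front of the clamp. Axes as the stand's. Both hooks are alike: level round bar of 10 mm along x; groove 13 mm long between 45-degree cones of 20 mm diameter; 30 mm in front (-x) an upturned tip, its top 21 mm above the bar's axis: the eye must rise 17 mm above its seat to pass over it
- scale_stand: fixed spring scale: blue base 200 x 130 mm, square aluminium column 66 mm wide with black cap, 271 mm high, front face 87 mm behind the hook's seat; graduated face with red pointer. Origin: centre of the base's underside; its x points from the hook's tip to the column (roughly away from the robot)
- scale_seat (a point): on the axis of the scale's hook bar, middle of its groove (hook as described under drain_seat); 210 mm above the worktop when unloaded; moves down with the hook; axes as the stand's
- scale_hook (a joint): how far the scale's hook is pulled down, m: 0 unloaded, travel 0.060. A spring of 200 N/m resists it (1 N for 5 mm), with little damping: a hook let go out of balance bounces. The carrier's weight draws it 12 to 46 mm down
- vial_1: screw vial 23 x 47 mm, loose in a 26 mm hole of the carrier at x = -21, y = +26 mm; origin at its foot, which stands 3 mm above the carrier's origin
- vial_2: as vial_1, at x = -21, y = -26 mm
- vial_3: as vial_1, at x = +21, y = +26 mm
- vial_4: as vial_1, at x = +21, y = -26 mm
- beaker: loose glass beaker, 56 mm wide and 68 mm high, standing in front of and between the two stands; origin at the centre of its foot
Mind the look-alikes: they are no part of the job. What is shaped like the vial_1 but black is not meant.

How it is judged:
By the outcome, as a careful person would: the job done as asked, in the order asked, and still so for the second after the job is handed in, with the robot touching nothing.
It also fails if it takes over 64 s, if anything falls off the work surface, if the arm or the gripper's body presses on something with over 40 N, if the wrist force passes 120 N, or if a joint passes its speed limit or range.

ROBOT

A 6-joint arm with a two-finger parallel gripper is mounted at the origin on a cart in front of the work surface, level with it; the furniture and walls round the work are solid. World frame = base frame: x ahead of the robot, y to its left, z up, the work surface at z = 0. Lengths are in m, angles in rad, forces in N, time in s.
With the tool pointing down it reaches from about 0.275 to 0.975 m from the base axis. Payload 8.4 kg.
Tool frame: the origin (TCP) lies midway between the tips of the shut fingers; the grasp point (between the pads) lies 19 mm behind it; z points along the fingers, y is the line along which they close (so a half turn about z gives the same grasp; the last joint's range is limited). The gripper opens to 92 mm and grips with 3 to 60 N. Pads are 20 mm wide; open, the fingers measure 128 mm over their backs; the gripper's body (75 mm by 189 mm) begins 69 mm behind the grasp point.
Start: joints at [-1.24, 0.353, 1.633, -0, 1.155, -0.002], TCP at [0.204, -0.591, 0.215] pointing down, gripper open.
Joint ranges: [-2.63, 2.63], [-0.92, 2.1], [0.06, 2.66], [-1.3, 4.44], [0, 2.69], [-3.02, 3.02]. Speed limits (rad/s): [2.22, 2.22, 2.79, 3.14, 3.14, 3.14].

INTERFACE

Orientations are given as a unit quaternion [x, y, z, w].
In Python, from cell import env gives the robot as it stands.
- The arm moves only by the shell command python3 -m creep 'ROWS' [FORCE]. ROWS is JSON, a list of rows, each an object of numbers: "x", "y", "z": the shift along the tool's x, y, z in cm; "wx", "wy", "wz": the turn, a rotation vector about the tool's x, y, z in rad; "hand": the opening, from -1 (shut) to 1 (fully open), so that 0 is half open. In form: [{"x": .., "y": .., "z": .., "wx": .., "wy": .., "wz": .., "hand": ..}, ...]. A call has 1 to 5 rows; each row shifts and turns the commanded pose from where the row before left it, along the tool's axes as they then stand; what a row does not reach is not made up. A row lasts 1/8 s, in which the tool goes at most 62.5 mm and 10.7 degrees, less where a joint would pass 70% of its speed; a pose out of reach is approached as far as the arm can. A call with a gripper value outside its range is refused whole. The fingers move at their own pace and stop on an object; FORCE is the grip in N (left out, the last holds). Time passes only in rows, so rows that do not move let the fingers close. It gives the time, the measured TCP pose, the force, the opening and the grip force at its end, in the units of the state.
- env.state(): the state, without advancing time (a new reading comes with each control period).
- env.capture(name): name is "side" or "top"; returns the picture (420x560x3 uint8, red, green, blue); there is no depth.
- env.get_calibration(name): a dict with "vertical_fov" (degrees; the focal length in pixels is half the picture's height over the tangent of half this angle, whatever the lens; pixels are square), "cx", "cy" (the principal point, pixels), "R" (3x3) and "t" (3): a world point X has camera coordinates R X + t. Camera axes: x right, y down, z forward; pixel columns grow to the right and rows downward; lengths in m; the calibration is good to about 2 mm. A picture is of the moment at which its call begins. get_calibration takes no time and is no camera call.
- env.close_job(): hands the job in; it is judged then, once.
The state is a dict: "t": time; "joint_positions": joint angles; "joint_velocities": joint speeds; "effort": joint torques, N m; "ee_pos": TCP position; "ee_rot": TCP orientation; "wrist_force": force on the tool from outside, world axes, zero at the start; "wrist_torque": the same for the moment, N m; "opening": finger opening in m; "grasp_force": force on a finger pad.
Only numpy, scipy, OpenCV 4.12 (cv2) and the standard library are available. Lean on these libraries where they do the work, as an engineer would, in place of code of your own. Each camera call takes 0.05 s, during which the arm holds its last target. There are 200 camera calls.

## Working session

There is one attempt and no reset: what is moved stays moved. The work goes in short steps, Python scripts to look and compute and a shell command to move; the robot and the scene stay as the last step left them, time stands still between calls to the robot, and variables do not carry over. Pictures are saved under pics/ and viewed, at most 10 in all, crops included, and the job is handed in when it is done.

```bash
mkdir -p pics; ls; python3 - <<'E'
from cell import env
import cv2
s=env.state()
print(s)
for n in("side","top"):
    im=env.capture(n); cv2.imwrite(f"pics/{n}0.png",im[:,:,::-1]); c=env.get_calibration(n); print(n,c)
E
```

```text
pics
{'t': 0.0, 'joint_positions': array([-1.24040668e+00,  3.53611860e-01,  1.63411968e+00,  2.74045250e-05,
        1.15520440e+00, -2.42034702e-03]), 'joint_velocities': array([ 0.00220661, -0.00184837, -0.00028247, -0.00157665,  0.00012418,
        0.00025089]), 'effort': array([-1.13027301e-03, -5.93840754e+01, -3.34214258e+01,  6.93998882e-02,
        2.32639757e-02, -1.09808238e-04]), 'ee_pos': array([ 0.20402538, -0.59024351,  0.21389255]), 'ee_rot': array([ 9.86187303e-01,  1.65632583e-01, -9.72823698e-05, -6.64679974e-04]), 'wrist_force': array([ 0.76442192,  0.38025734, -0.08804193]), 'wrist_torque': array([-0.00786961,  0.00359979, -0.0540186 ]), 'grasp_force': 0.0, 'opening': 0.09199186695272998}
side {'vertical_fov': 54.25944145751062, 'cx': 284.0956314337238, 'cy': 206.97045539326467, 'R': array([[-0.88207648, -0.47105932, -0.0066488 ],
       [-0.26393693,  0.50582377, -0.82126708],
       [ 0.39022863, -0.72266551, -0.5705052 ]]), 't': array([0.44178159, 0.24147956, 0.79573423])}
top {'vertical_fov': 56.687377080060905, 'cx': 291.1560912605174, 'cy': 207.5839522644931, 'R': array([[ 0.00744399, -0.9996582 ,  0.02506114],
       [-0.99513894, -0.00986681, -0.09798544],
       [ 0.09819922, -0.02420992, -0.99487225]]), 't': array([0.0011521 , 0.51279014, 0.94805063])}
```

View pics/side0.png

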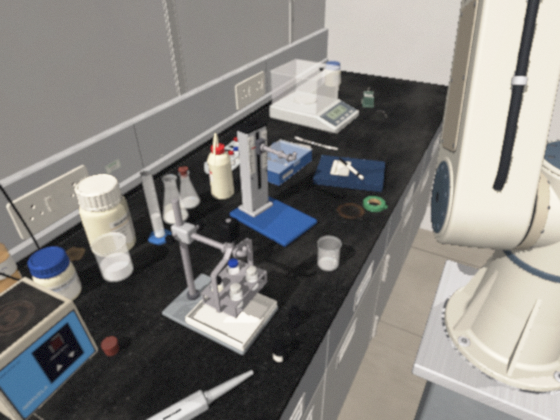

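View pics/top0.png

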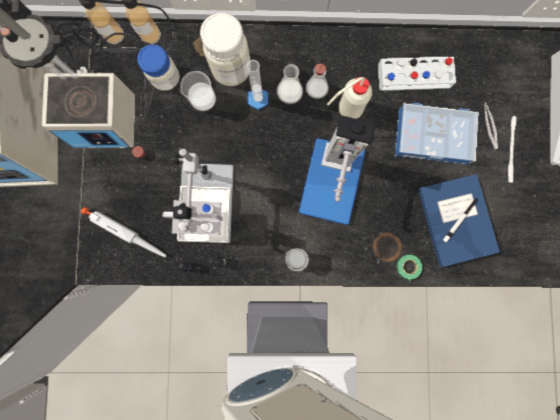

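Side: drain stand with carrier at about (235,285), scale at (260,180), beaker (329,252). Top: grip near (181,212), scale hook near (343,180), beaker (297,260). Zooming in.

```bash
python3 - <<'E'
import cv2,numpy as np
s=cv2.imread("pics/side0.png");t=cv2.imread("pics/top0.png")
def g(im,x0,y0,w,h,k):
    c=cv2.resize(im[y0:y0+h,x0:x0+w],None,fx=k,fy=k,interpolation=cv2.INTER_CUBIC)
    for x in range((x0+9)//10*10,x0+w,10): cv2.putText(c,str(x),((x-x0)*k,8),0,.3,(0,255,255),1); cv2.line(c,((x-x0)*k,10),((x-x0)*k,14),(0,255,255),1)
    for y in range((y0+9)//10*10,y0+h,10): cv2.putText(c,str(y),(0,(y-y0)*k+3),0,.3,(0,255,255),1)
    return c
a=g(s,155,120,165,220,3)[:,:]
b=g(s,225,120,100,125,4)
cv2.imwrite("pics/c1.png",cv2.resize(g(s,160,190,130,160,4)[:600],None,fx=1,fy=1)[:600])
c=g(t,150,140,95,110,5); d=g(t,300,105,70,120,5)[:550]
cv2.imwrite("pics/c2.png",np.hstack([c[:550,:440],d[:550,:350]]))
cv2.imwrite("pics/c3.png",b)
E
```

```text
(no output)
```

View pics/c1.png

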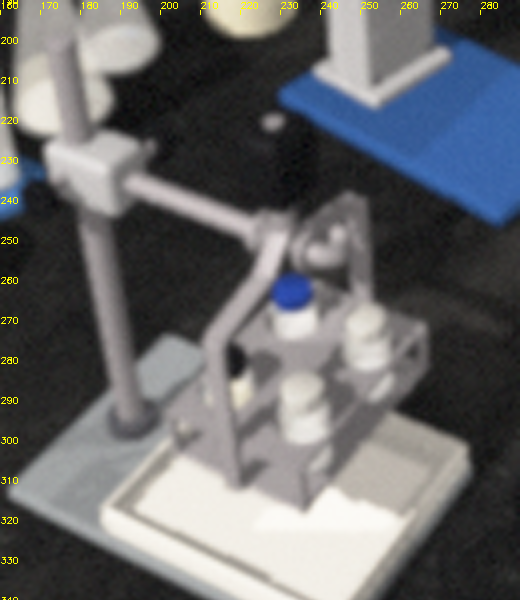

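View pics/c2.png

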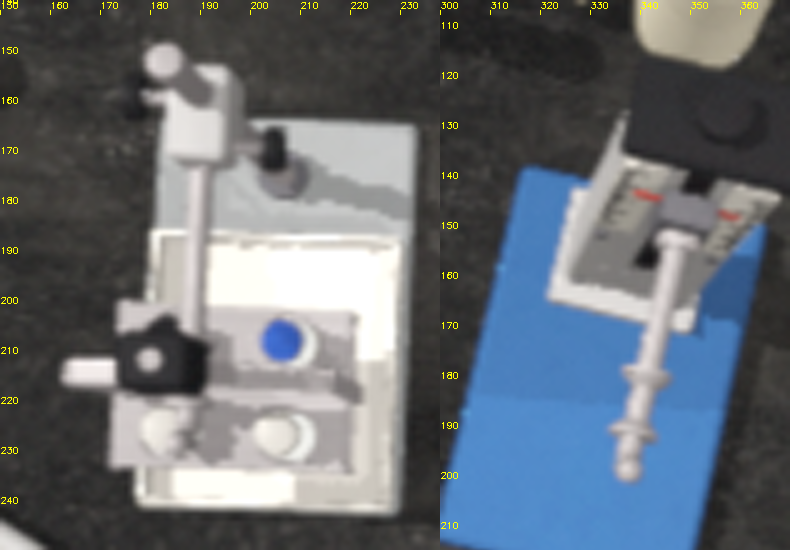

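View pics/c3.png

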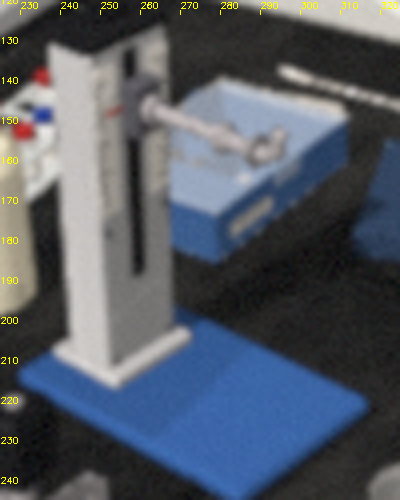

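Top: grip's light disc at (179.8,212), drain bar from (190,172) down, tray corners about (173.4,200), (221.4,202.4), (172,233), (220.4,234.4); scale cones (338,180), (337,191), tip (335.5,199). Side: grip disc (227,220), scale bar root (262,147), tip (294,153).

```bash
cat > h.py <<'E'
import numpy as np,cv2
from cell import env
K={}
for n in("side","top"):
    c=env.get_calibration(n); f=210/np.tan(np.radians(c["vertical_fov"]/2)); K[n]=(c,f)
def ray(n,u,v):
    c,f=K[n]; R=np.array(c["R"]); d=R.T@[(u-c["cx"])/f,(v-c["cy"])/f,1]; return -R.T@c["t"],d/np.linalg.norm(d)
def onz(n,u,v,z):
    o,d=ray(n,u,v); return o+d*(z-o[2])/d[2]
def tri(a,b):
    o1,d1=ray("top",*a);o2,d2=ray("side",*b)
    s=np.linalg.lstsq(np.c_[d1,-d2],o2-o1,rcond=None)[0]
    p,q=o1+s[0]*d1,o2+s[1]*d2; return (p+q)/2,np.linalg.norm(p-q)
def proj(n,X):
    c,f=K[n]; p=np.array(c["R"])@X+c["t"]; return f*p[0]/p[2]+c["cx"],f*p[1]/p[2]+c["cy"]
E
python3 - <<'E'
from h import *
np.set_printoptions(precision=4,suppress=True)
print("grip disc",tri((179.8,212),(227,220)), onz("top",179.8,212,.25))
for k,p,z in [("clampfront",(190,171),.185),("bar2",(188.8,198),.185),("TL",(173.4,200),.085),("TR",(221.4,202.4),.085),("BL",(172,233),.085),("BR",(220.4,234.4),.085),
 ("root",(346.8,153),.21),("c1",(339,180),.21),("c2",(337.2,191),.21),("tip",(335.5,198.5),.231)]:
    print(k,onz("top",*p,z))
t=cv2.cvtColor(cv2.imread("pics/top0.png"),cv2.COLOR_BGR2HSV)
m=cv2.inRange(t,(95,150,60),(125,255,255)); m[:, :295]=0;m[:,370:]=0;m[:135]=0
c=max(cv2.findContours(m,0,1)[0],key=cv2.contourArea)
b=cv2.boxPoints(cv2.minAreaRect(cv2.convexHull(c))); print(b)
for p in cv2.approxPolyDP(cv2.convexHull(c),4,True)[:,0]: print(p,onz("top",*p,.012))
m=cv2.inRange(t,(0,0,120),(179,80,255)); m[:,:135]=0;m[:,238:]=0;m[:160]=0;m[250:]=0
# beaker
print("beaker top",onz("top",297,259,.068))
for p in [(182,163),(231.8,164.8),(229.5,242),(177,240.5)]: print("drain",p,onz("top",*p,.012))
E
```

```text
grip disc (array([0.4827, 0.2246, 0.2504]), np.float64(0.006241497749217256)) [0.48  0.223 0.25 ]
clampfront [0.5718 0.2218 0.185 ]
bar2 [0.5149 0.2224 0.185 ]
TL [0.5219 0.2819 0.085 ]
TR [0.5174 0.1703 0.085 ]
BL [0.4451 0.2823 0.085 ]
BR [0.4427 0.1707 0.085 ]
root [ 0.6086 -0.1036  0.21  ]
c1 [ 0.5521 -0.0873  0.21  ]
c2 [ 0.5294 -0.0835  0.21  ]
tip [ 0.5114 -0.077   0.231 ]
[[298.     212.    ]
 [316.5883 137.6471]
 [366.2353 150.0588]
 [347.6471 224.4118]]
[317 139] [ 0.6927 -0.0602  0.012 ]
[364 151] [ 0.6628 -0.1818  0.012 ]
[347 223] [ 0.4762 -0.1365  0.012 ]
[300 212] [ 0.503  -0.0172  0.012 ]
beaker top [ 0.3868 -0.0081  0.068 ]
drain (182, 163) [0.6253 0.284  0.012 ]
drain (231.8, 164.8) [0.6223 0.1576 0.012 ]
drain (229.5, 242) [0.426 0.159 0.012]
drain (177, 240.5) [0.4287 0.2895 0.012 ]
```

```bash
python3 -m creep '[{"z":-4.3,"wz":0.1765},{"z":-4.3,"wz":0.1765},{"z":-4.4},{"x":1.6,"y":-5.1},{"x":1.6,"y":-5.1}]'
python3 -m creep '[{"x":1.6,"y":-5.1},{"x":1.6,"y":-5.1},{"x":1.6,"y":-5.1},{"x":1.6,"y":-5.1},{"x":1.6,"y":-5.1}]'
```

```text
schema error: expected keys x, y, z, wx, wy, wz, hand
schema error: expected keys x, y, z, wx, wy, wz, hand
```

```bash
python3 -m creep '[{"x":0,"y":0,"z":-4.3,"wx":0,"wy":0,"wz":0.1765,"hand":1},{"x":0,"y":0,"z":-4.3,"wx":0,"wy":0,"wz":0.1765,"hand":1},{"x":0,"y":0,"z":-4.4,"wx":0,"wy":0,"wz":0,"hand":1},{"x":1.6,"y":-5.1,"z":0,"wx":0,"wy":0,"wz":0,"hand":1},{"x":1.6,"y":-5.1,"z":0,"wx":0,"wy":0,"wz":0,"hand":1}]'
python3 -m creep '[{"x":1.6,"y":-5.1,"z":0,"wx":0,"wy":0,"wz":0,"hand":1},{"x":1.6,"y":-5.1,"z":0,"wx":0,"wy":0,"wz":0,"hand":1},{"x":1.6,"y":-5.1,"z":0,"wx":0,"wy":0,"wz":0,"hand":1},{"x":1.6,"y":-5.1,"z":0,"wx":0,"wy":0,"wz":0,"hand":1},{"x":1.6,"y":-5.1,"z":0,"wx":0,"wy":0,"wz":0,"hand":1}]'
```

```text
t: 0.72
ee_pos: [0.2384, -0.4884, 0.3446]
ee_rot: [1.0, -0.011, 0.0, 0.0]
wrist_force: [0.1, 0.1, 0.7]
opening: 0.092
grasp_force: 0.0
t: 1.35
ee_pos: [0.3234, -0.2343, 0.3444]
ee_rot: [1.0, -0.01, 0.0, -0.0]
wrist_force: [1.2, -0.2, -0.2]
opening: 0.0917
grasp_force: 0.0
```

```bash
python3 -m creep '[{"x":1.6,"y":-5.1,"z":0,"wx":0,"wy":0,"wz":0,"hand":1},{"x":1.6,"y":-5.1,"z":0,"wx":0,"wy":0,"wz":0,"hand":1},{"x":1.6,"y":-5.1,"z":0,"wx":0,"wy":0,"wz":0,"hand":1},{"x":1.6,"y":-5.1,"z":0,"wx":0,"wy":0,"wz":0,"hand":1},{"x":1.6,"y":-5.1,"z":0,"wx":0,"wy":0,"wz":0,"hand":1}]'
python3 -m creep '[{"x":1.6,"y":-5.1,"z":0,"wx":0,"wy":0,"wz":0,"hand":1},{"x":1.6,"y":-5.1,"z":0,"wx":0,"wy":0,"wz":0,"hand":1},{"x":1.6,"y":-5.1,"z":0,"wx":0,"wy":0,"wz":0,"hand":1},{"x":1.6,"y":-5.1,"z":0,"wx":0,"wy":0,"wz":0,"hand":1},{"x":0,"y":0,"z":0,"wx":0,"wy":0,"wz":0,"hand":1}]'
python3 - <<'E'
from h import *
im=env.capture("side")[:,:,::-1]
s=env.state();print(s["ee_pos"],s["ee_rot"],proj("side",np.array([.478,.2235,.251])),proj("side",np.array([.478,.2235,.185])),proj("top",np.array([.478,.2235,.25])))
c=cv2.resize(im[180:300,170:300],None,fx=5,fy=5,interpolation=cv2.INTER_CUBIC)
for x in range(170,300,10):cv2.putText(c,str(x),((x-170)*5,8),0,.3,(0,255,255),1)
for y in range(180,300,10):cv2.putText(c,str(y),(0,(y-180)*5+3),0,.3,(0,255,255),1)
cv2.imwrite("pics/s1.png",c)
E
```

```text
t: 1.98
ee_pos: [0.4086, 0.0191, 0.3446]
ee_rot: [1.0, -0.01, 0.0, 0.0]
wrist_force: [1.1, 0.0, 0.5]
opening: 0.0919
grasp_force: 0.0
t: 2.6
ee_pos: [0.4769, 0.2227, 0.3437]
ee_rot: [1.0, -0.008, -0.001, -0.0]
wrist_force: [-0.5, 0.8, -1.0]
opening: 0.0918
grasp_force: 0.0
[0.47636432 0.22093006 0.34373491] [ 9.99960005e-01 -8.89983999e-03 -7.61359701e-04  4.48742816e-04] (np.float64(231.58923302580507), np.float64(220.41819158200323)) (np.float64(234.6050045235571), np.float64(250.77188279806265)) (np.float64(179.5208360683623), np.float64(213.0552272894532))
```

View pics/s1.png

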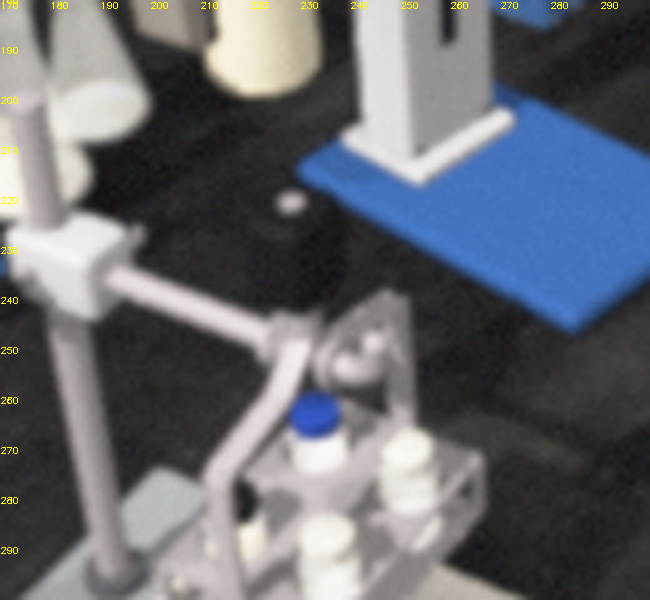

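Side view: grip disc at (228,220), block about (219–241, 222–243), hanging in the groove at (229,247). Target grip ≈ (0.480, 0.223, 0.232).

```bash
python3 -m creep '[{"x":0.4,"y":-0.2,"z":4,"wx":0,"wy":0,"wz":0,"hand":1},{"x":0,"y":0,"z":4,"wx":0,"wy":0,"wz":0,"hand":1},{"x":0,"y":0,"z":3,"wx":0,"wy":0,"wz":0,"hand":1},{"x":0,"y":0,"z":2,"wx":0,"wy":0,"wz":0,"hand":1},{"x":0,"y":0,"z":0,"wx":0,"wy":0,"wz":0,"hand":1}]'
python3 -m creep '[{"x":0,"y":0,"z":0,"wx":0,"wy":0,"wz":0,"hand":1},{"x":0,"y":0,"z":0,"wx":0,"wy":0,"wz":0,"hand":1}]'
python3 - <<'E'
from h import *
im=env.capture("side")[:,:,::-1]; im2=env.capture("top")[:,:,::-1]
s=env.state();print(s["ee_pos"],s["wrist_force"],s["ee_rot"])
a=cv2.resize(im[180:300,175:255],None,fx=5,fy=5,interpolation=cv2.INTER_CUBIC)
b=cv2.resize(im2[150:270,140:220],None,fx=5,fy=5,interpolation=cv2.INTER_CUBIC)
cv2.imwrite("pics/s2.png",np.hstack([a,b]))
E
```

```text
t: 3.28
ee_pos: [0.4794, 0.2202, 0.2134]
ee_rot: [1.0, -0.011, -0.001, 0.001]
wrist_force: [-0.1, -0.6, 0.4]
opening: 0.0919
grasp_force: 0.0
t: 3.52
ee_pos: [0.4812, 0.2218, 0.2158]
ee_rot: [1.0, -0.01, 0.001, -0.0]
wrist_force: [0.1, 0.3, 0.4]
opening: 0.0914
grasp_force: 0.0
[0.48104466 0.22194552 0.21545886] [1.35427068 0.27646401 0.50933077] [ 9.99948420e-01 -1.01327643e-02  6.33345360e-04 -2.88367639e-04]
```

View pics/s2.png

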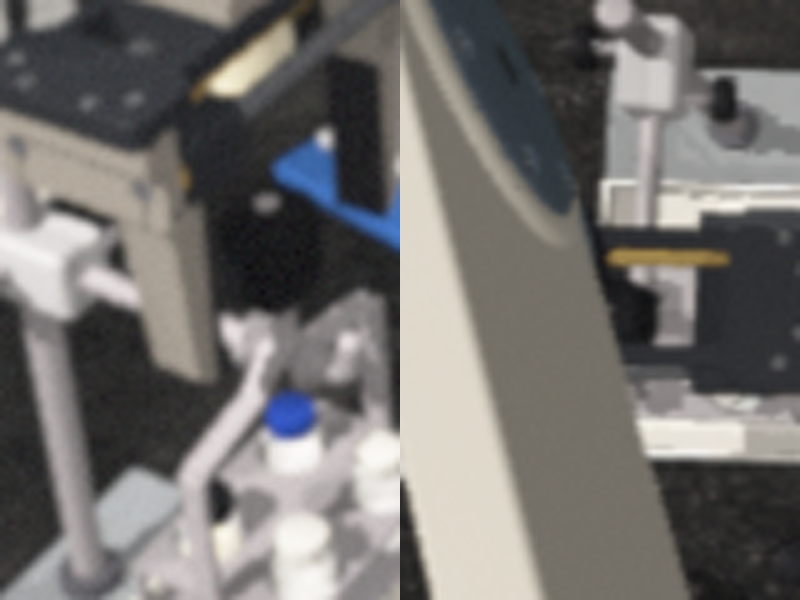

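Fingers straddle the black grip. Baseline the wrist force, then close.

```bash
cat >> h.py <<'E'
def avg(n):
    P,F,T=[],[],[]
    for i in range(n):
        env.capture("side"); s=env.state(); P.append(s["ee_pos"]);F.append(s["wrist_force"]);T.append(s["wrist_torque"])
    np.set_printoptions(precision=4,suppress=True)
    print("t",s["t"],"pos",np.mean(P,0),"F",np.mean(F,0),"sd",np.std(F,0),"T",np.mean(T,0),"rot",s["ee_rot"],"open",s["opening"],s["grasp_force"])
E
python3 -c "
from h import *
avg(12)"
python3 -m creep '[{"x":0,"y":0,"z":0,"wx":0,"wy":0,"wz":0,"hand":-0.3},{"x":0,"y":0,"z":0,"wx":0,"wy":0,"wz":0,"hand":-0.5},{"x":0,"y":0,"z":0,"wx":0,"wy":0,"wz":0,"hand":-1},{"x":0,"y":0,"z":0,"wx":0,"wy":0,"wz":0,"hand":-1},{"x":0,"y":0,"z":0,"wx":0,"wy":0,"wz":0,"hand":-1}]' 20
python3 -m creep '[{"x":0,"y":0,"z":0,"wx":0,"wy":0,"wz":0,"hand":-1},{"x":0,"y":0,"z":0,"wx":0,"wy":0,"wz":0,"hand":-1}]' 45
python3 -c "
from h import *
avg(8)"
```

```text
t 4.225 pos [0.4807 0.2219 0.2147] F [ 0.0568 -0.0625 -0.1801] sd [0.39   0.6996 0.4283] T [0.0158 0.0139 0.0037] rot [ 0.9999 -0.0101 -0.      0.    ] open 0.09228278084452929 0.0
t: 4.85
ee_pos: [0.4806, 0.2219, 0.2146]
ee_rot: [1.0, -0.01, -0.0, -0.0]
wrist_force: [-1.3, 0.5, -0.7]
opening: 0.0443
grasp_force: 0.0
t: 5.1
ee_pos: [0.4808, 0.2227, 0.2149]
ee_rot: [1.0, -0.01, 0.0, -0.001]
wrist_force: [-0.7, 5.0, 1.1]
opening: 0.0299
grasp_force: 44.7
t 5.5 pos [0.4808 0.2227 0.2149] F [-0.9204  5.3257  0.9653] sd [0.3749 0.4262 0.4875] T [1.1954 0.139  0.021 ] rot [ 0.9999 -0.0102  0.0003 -0.0008] open 0.02935276287043061 44.74147081375122
```

```bash
python3 -m creep '[{"x":0,"y":-0.1,"z":0,"wx":0,"wy":0,"wz":0,"hand":-1},{"x":0,"y":0,"z":0,"wx":0,"wy":0,"wz":0,"hand":-1},{"x":0,"y":0,"z":0,"wx":0,"wy":0,"wz":0,"hand":-1}]'
python3 -c "
from h import *
avg(4)"
```

```text
t: 5.88
ee_pos: [0.4808, 0.2229, 0.2148]
ee_rot: [1.0, -0.01, 0.0, -0.0]
wrist_force: [-0.8, 1.5, 4.8]
opening: 0.0297
grasp_force: 44.7
t 6.075 pos [0.4808 0.2229 0.2148] F [-1.0522  1.7082  4.9876] sd [0.3318 0.2585 0.2897] T [0.4363 0.1659 0.012 ] rot [ 0.9999 -0.0101  0.0002 -0.0001] open 0.029820728386219197 44.73852574825287
```

```bash
python3 -m creep '[{"x":0,"y":0,"z":-0.3,"wx":0,"wy":0,"wz":0,"hand":-1},{"x":0,"y":0,"z":-0.5,"wx":0,"wy":0,"wz":0,"hand":-1},{"x":0,"y":0,"z":-0.7,"wx":0,"wy":0,"wz":0,"hand":-1},{"x":0,"y":0,"z":-0.7,"wx":0,"wy":0,"wz":0,"hand":-1},{"x":0,"y":0,"z":-0.6,"wx":0,"wy":0,"wz":0,"hand":-1}]'
python3 -m creep '[{"x":0,"y":0,"z":0,"wx":0,"wy":0,"wz":0,"hand":-1},{"x":0,"y":0,"z":0,"wx":0,"wy":0,"wz":0,"hand":-1}]'
python3 -c "
from h import *
avg(12)"
```

```text
t: 6.7
ee_pos: [0.4807, 0.2229, 0.2432]
ee_rot: [1.0, -0.01, 0.0, -0.0]
wrist_force: [-0.2, -1.1, -6.9]
opening: 0.0297
grasp_force: 44.8
t: 6.95
ee_pos: [0.4805, 0.2228, 0.2425]
ee_rot: [1.0, -0.01, -0.0, 0.0]
wrist_force: [-0.7, 0.8, -6.8]
opening: 0.0298
grasp_force: 44.8
t 7.55 pos [0.4806 0.2228 0.2424] F [ 0.1693 -0.1931 -6.8093] sd [0.5568 0.4264 0.4673] T [0.0128 0.0473 0.0009] rot [ 0.9999 -0.0101  0.      0.    ] open 0.030049718414727075 44.801021218299866
```

```bash
python3 -m creep '[{"x":-0.5,"y":0,"z":0,"wx":0,"wy":0,"wz":0,"hand":-1},{"x":-1,"y":0,"z":0,"wx":0,"wy":0,"wz":0,"hand":-1},{"x":-1.5,"y":0,"z":0,"wx":0,"wy":0,"wz":0,"hand":-1},{"x":-1.5,"y":0,"z":0,"wx":0,"wy":0,"wz":0,"hand":-1},{"x":-1.5,"y":0,"z":0,"wx":0,"wy":0,"wz":0,"hand":-1}]'
python3 -m creep '[{"x":-1.5,"y":0,"z":0,"wx":0,"wy":0,"wz":0,"hand":-1},{"x":-1,"y":0,"z":0,"wx":0,"wy":0,"wz":0,"hand":-1},{"x":-0.5,"y":0.2,"z":-0.2,"wx":0,"wy":0,"wz":0,"hand":-1},{"x":0,"y":0.7,"z":-0.4,"wx":0,"wy":0,"wz":0,"hand":-1},{"x":0,"y":1.2,"z":-0.5,"wx":0,"wy":0,"wz":0,"hand":-1}]'
python3 -m creep '[{"x":0,"y":1.7,"z":-0.5,"wx":0,"wy":0,"wz":0,"hand":-1},{"x":0,"y":2,"z":-0.5,"wx":0,"wy":0,"wz":0,"hand":-1},{"x":0,"y":2,"z":-0.5,"wx":0,"wy":0,"wz":0,"hand":-1},{"x":0,"y":2,"z":0,"wx":0,"wy":0,"wz":0,"hand":-1},{"x":0,"y":2,"z":0,"wx":0,"wy":0,"wz":0,"hand":-1}]'
```

```text
t: 8.18
ee_pos: [0.4194, 0.2241, 0.2427]
ee_rot: [1.0, -0.01, 0.0, -0.0]
wrist_force: [-0.3, 0.4, -7.3]
opening: 0.03
grasp_force: 44.8
t: 8.8
ee_pos: [0.3907, 0.2032, 0.254]
ee_rot: [1.0, -0.01, 0.0, 0.0]
wrist_force: [-0.4, 0.5, -6.7]
opening: 0.0295
grasp_force: 44.8
t: 9.43
ee_pos: [0.3883, 0.105, 0.269]
ee_rot: [1.0, -0.011, 0.0, 0.0]
wrist_force: [-1.0, -0.1, -7.0]
opening: 0.0299
grasp_force: 44.8
```

```bash
python3 -m creep '[{"x":0.4,"y":2,"z":0,"wx":0,"wy":0,"wz":0,"hand":-1},{"x":0.7,"y":2,"z":0,"wx":0,"wy":0,"wz":0,"hand":-1},{"x":0.9,"y":2,"z":0,"wx":0,"wy":0,"wz":0,"hand":-1},{"x":0.9,"y":2,"z":0,"wx":0,"wy":0,"wz":0,"hand":-1},{"x":0.9,"y":2,"z":0,"wx":0,"wy":0,"wz":0,"hand":-1}]'
python3 -m creep '[{"x":0.9,"y":2,"z":0,"wx":0,"wy":0,"wz":0,"hand":-1},{"x":0.9,"y":2,"z":0,"wx":0,"wy":0,"wz":0,"hand":-1},{"x":0.8,"y":1.5,"z":0,"wx":0,"wy":0,"wz":0,"hand":-1},{"x":0.6,"y":1,"z":0,"wx":0,"wy":0,"wz":0,"hand":-1},{"x":0.3,"y":0.5,"z":0,"wx":0,"wy":0,"wz":0.02,"hand":-1}]'
python3 -m creep '[{"x":0,"y":0,"z":0,"wx":0,"wy":0,"wz":0.05,"hand":-1},{"x":0,"y":0,"z":0,"wx":0,"wy":0,"wz":0.06,"hand":-1},{"x":0,"y":0,"z":0,"wx":0,"wy":0,"wz":0.05,"hand":-1},{"x":0,"y":0,"z":0,"wx":0,"wy":0,"wz":0.037,"hand":-1},{"x":0,"y":0,"z":0,"wx":0,"wy":0,"wz":0,"hand":-1}]'
python3 - <<'E'
from h import *
avg(3)
im=env.capture("side")[:,:,::-1]; im2=env.capture("top")[:,:,::-1]
def g(im,x0,y0,w,h,k):
    c=cv2.resize(im[y0:y0+h,x0:x0+w],None,fx=k,fy=k,interpolation=cv2.INTER_CUBIC)
    for x in range((x0+9)//10*10,x0+w,10): cv2.putText(c,str(x),((x-x0)*k,8),0,.3,(0,0,255),1)
    for y in range((y0+9)//10*10,y0+h,10): cv2.putText(c,str(y),(0,(y-y0)*k+3),0,.3,(0,0,255),1)
    return c
cv2.imwrite("pics/s3.png",np.hstack([g(im,240,110,100,140,4),g(im2,290,130,100,140,4)]))
E
```

```text
t: 10.05
ee_pos: [0.4242, 0.0041, 0.2689]
ee_rot: [1.0, -0.011, 0.0, 0.0]
wrist_force: [0.5, 0.1, -6.4]
opening: 0.0296
grasp_force: 44.8
t: 10.68
ee_pos: [0.4581, -0.0653, 0.2686]
ee_rot: [1.0, -0.021, -0.0, -0.0]
wrist_force: [0.3, 0.4, -6.9]
opening: 0.0293
grasp_force: 44.9
t: 11.3
ee_pos: [0.4578, -0.0645, 0.2686]
ee_rot: [0.993, -0.118, -0.0, -0.0]
wrist_force: [0.1, 0.5, -6.4]
opening: 0.03
grasp_force: 44.9
t 11.45 pos [ 0.4578 -0.0646  0.2686] F [-0.2685 -0.2788 -7.3661] sd [0.2575 0.2313 0.4141] T [ 0.027   0.0481 -0.0204] rot [ 0.993 -0.118 -0.    -0.   ] open 0.02979646320694251 44.8921000957489
```

View pics/s3.png

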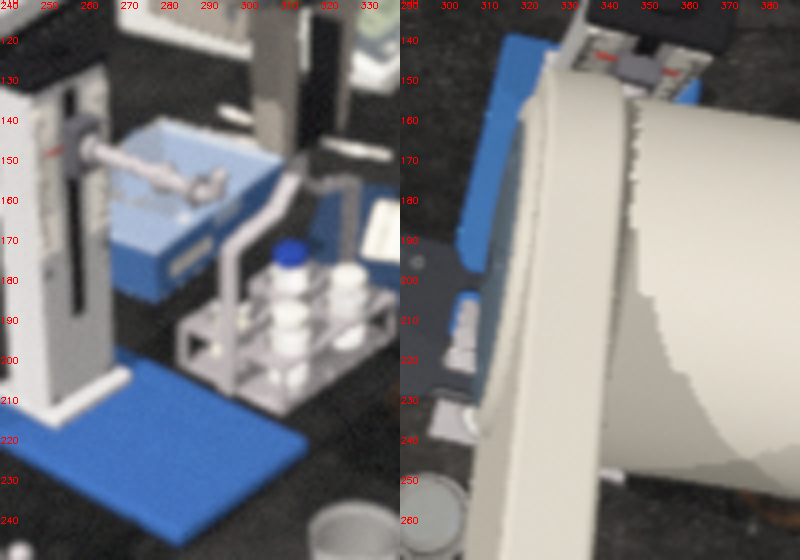

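Side view: carrier level at approach, bail bends at about (297,170) and (328,156); hook tip about (294,155), cones (278,153)/(284,157). Compare with projections.

```bash
python3 - <<'E'
from h import *
def fr(o,yaw):
    c,s=np.cos(yaw),np.sin(yaw); R=np.array([[c,-s,0],[s,c,0],[0,0,1]]); return lambda *p: np.round(proj("side",np.array(o)+R@np.array(p)),1)
S=fr((.5408,-.0854,.21),-.237)
for k,p in dict(seat=(0,0,0),cb=(.0115,0,0),cf=(-.0115,0,0),tiptop=(-.03,0,.021),tipbot=(-.035,0,0),clamp=(.087,0,0)).items(): print("hook",k,S(*p))
z=.2686-.2148+.185
C=fr((.4578,-.0646,z),-.237)
for k,p in dict(eye=(0,0,0),apex=(0,0,.01),L=(0,.054,-.01),R=(0,-.054,-.01),Lfoot=(0,.054,-.105),trayBR=(-.037,.052,-.105),trayFL=(.037,.052,-.105),trayR=(-.037,-.052,-.105)).items(): print("carr",k,C(*p))
E
```

```text
hook seat [285.6 156.5]
hook cb [281.9 154.9]
hook cf [289.4 158. ]
hook tiptop [295.6 152.2]
hook tipbot [297.2 161.2]
hook clamp [258.8 145.4]
carr eye [315.  156.9]
carr apex [315.2 152.7]
carr L [298.9 170.3]
carr R [329.7 152.3]
carr Lfoot [298.3 207.6]
carr trayBR [311.9 213.5]
carr trayFL [286.4 201.1]
carr trayR [339.7 194. ]
```

```bash
python3 -m creep '[{"x":0.5,"y":0.1,"z":0,"wx":0,"wy":0,"wz":0,"hand":-1},{"x":1,"y":0.1,"z":0,"wx":0,"wy":0,"wz":0,"hand":-1},{"x":1.25,"y":0,"z":0,"wx":0,"wy":0,"wz":0,"hand":-1},{"x":1.25,"y":0,"z":0,"wx":0,"wy":0,"wz":0,"hand":-1},{"x":1.25,"y":0,"z":0,"wx":0,"wy":0,"wz":0,"hand":-1}]'
python3 -m creep '[{"x":1.25,"y":0,"z":0,"wx":0,"wy":0,"wz":0,"hand":-1},{"x":1,"y":0,"z":0,"wx":0,"wy":0,"wz":0,"hand":-1},{"x":0.7,"y":0,"z":0,"wx":0,"wy":0,"wz":0,"hand":-1},{"x":0.3,"y":0,"z":0,"wx":0,"wy":0,"wz":0,"hand":-1},{"x":0,"y":0,"z":0,"wx":0,"wy":0,"wz":0,"hand":-1}]'
python3 - <<'E'
from h import *
avg(6)
im=env.capture("side")[:,:,::-1]
c=cv2.resize(im[110:230,220:340],None,fx=5,fy=5,interpolation=cv2.INTER_CUBIC)
for x in range(220,340,10):cv2.putText(c,str(x),((x-220)*5,8),0,.3,(0,0,255),1)
for y in range(110,230,10):cv2.putText(c,str(y),(0,(y-110)*5+3),0,.3,(0,0,255),1)
cv2.imwrite("pics/s4.png",c)
E
```

```text
t: 12.18
ee_pos: [0.5094, -0.0792, 0.2684]
ee_rot: [0.993, -0.118, -0.0, -0.0]
wrist_force: [0.7, 0.2, -8.0]
opening: 0.0292
grasp_force: 44.9
t: 12.8
ee_pos: [0.5399, -0.0866, 0.2685]
ee_rot: [0.993, -0.118, -0.0, -0.0]
wrist_force: [0.4, 0.9, -6.8]
opening: 0.0297
grasp_force: 44.9
t 13.1 pos [ 0.5397 -0.0866  0.2686] F [-0.2489  0.0314 -7.128 ] sd [0.2945 0.6094 0.4439] T [ 0.0625  0.0473 -0.0025] rot [ 0.993  -0.1183  0.      0.    ] open 0.029705930924872663 44.89225387573242
```

View pics/s4.png

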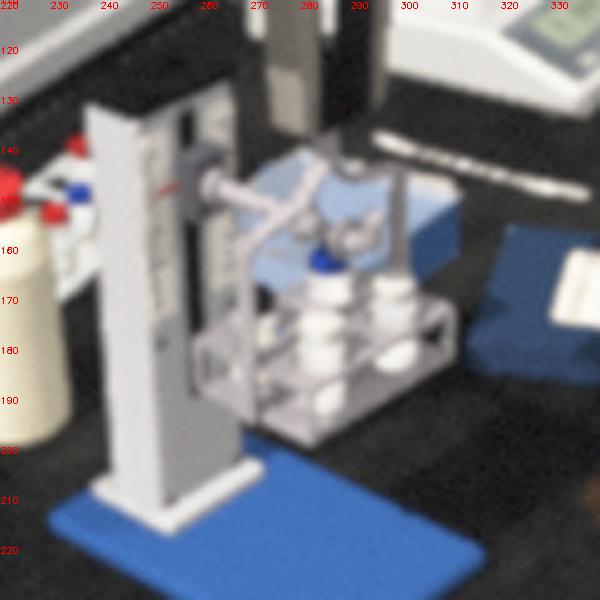

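Bail sits over the hook between cones (279,152) and (290,158), aligned. Lowering.

```bash
python3 -m creep '[{"x":0,"y":0,"z":0.2,"wx":0,"wy":0,"wz":0,"hand":-1},{"x":0,"y":0,"z":0.4,"wx":0,"wy":0,"wz":0,"hand":-1},{"x":0,"y":0,"z":0.4,"wx":0,"wy":0,"wz":0,"hand":-1},{"x":0,"y":0,"z":0.4,"wx":0,"wy":0,"wz":0,"hand":-1},{"x":0,"y":0,"z":0.3,"wx":0,"wy":0,"wz":0,"hand":-1}]'
python3 -m creep '[{"x":0,"y":0,"z":0.2,"wx":0,"wy":0,"wz":0,"hand":-1},{"x":0,"y":0,"z":0.1,"wx":0,"wy":0,"wz":0,"hand":-1},{"x":0,"y":0,"z":0.1,"wx":0,"wy":0,"wz":0,"hand":-1},{"x":0,"y":0,"z":0.1,"wx":0,"wy":0,"wz":0,"hand":-1},{"x":0,"y":0,"z":0.1,"wx":0,"wy":0,"wz":0,"hand":-1}]'
python3 -m creep '[{"x":0,"y":0,"z":0.1,"wx":0,"wy":0,"wz":0,"hand":-1},{"x":0,"y":0,"z":0.1,"wx":0,"wy":0,"wz":0,"hand":-1},{"x":0,"y":0,"z":0.1,"wx":0,"wy":0,"wz":0,"hand":-1},{"x":0,"y":0,"z":0.1,"wx":0,"wy":0,"wz":0,"hand":-1},{"x":0,"y":0,"z":0.1,"wx":0,"wy":0,"wz":0,"hand":-1}]'
python3 -m creep '[{"x":0,"y":0,"z":0.1,"wx":0,"wy":0,"wz":0,"hand":-1},{"x":0,"y":0,"z":0.1,"wx":0,"wy":0,"wz":0,"hand":-1},{"x":0,"y":0,"z":0.1,"wx":0,"wy":0,"wz":0,"hand":-1},{"x":0,"y":0,"z":0.1,"wx":0,"wy":0,"wz":0,"hand":-1},{"x":0,"y":0,"z":0.1,"wx":0,"wy":0,"wz":0,"hand":-1}]'
python3 -c "
from h import *
avg(6)"
```

```text
t: 13.78
ee_pos: [0.5399, -0.0866, 0.2512]
ee_rot: [0.993, -0.118, -0.0, -0.0]
wrist_force: [-0.5, 0.2, -7.4]
opening: 0.0297
grasp_force: 44.9
t: 14.4
ee_pos: [0.54, -0.0867, 0.2456]
ee_rot: [0.993, -0.118, 0.0, -0.0]
wrist_force: [-0.4, -0.5, -6.0]
opening: 0.0297
grasp_force: 44.9
t: 15.02
ee_pos: [0.54, -0.0867, 0.2405]
ee_rot: [0.993, -0.118, -0.0, 0.0]
wrist_force: [0.7, -0.3, -6.1]
opening: 0.0301
grasp_force: 44.9
t: 15.65
ee_pos: [0.54, -0.0867, 0.2356]
ee_rot: [0.993, -0.118, 0.0, 0.0]
wrist_force: [-0.0, -0.2, -5.6]
opening: 0.0298
grasp_force: 44.9
t 15.95 pos [ 0.54   -0.0867  0.2356] F [-0.1536 -0.1234 -5.9142] sd [0.4686 0.4906 0.4197] T [-0.0155  0.0868 -0.0063] rot [ 0.993  -0.1183  0.      0.    ] open 0.02998013402282344 44.894278049468994
```

```bash
python3 -m creep '[{"x":0,"y":0,"z":0.1,"wx":0,"wy":0,"wz":0,"hand":-1},{"x":0,"y":0,"z":0.1,"wx":0,"wy":0,"wz":0,"hand":-1},{"x":0,"y":0,"z":0.1,"wx":0,"wy":0,"wz":0,"hand":-1},{"x":0,"y":0,"z":0.1,"wx":0,"wy":0,"wz":0,"hand":-1},{"x":0,"y":0,"z":0.1,"wx":0,"wy":0,"wz":0,"hand":-1}]'
python3 -m creep '[{"x":0,"y":0,"z":0.1,"wx":0,"wy":0,"wz":0,"hand":-1},{"x":0,"y":0,"z":0.1,"wx":0,"wy":0,"wz":0,"hand":-1},{"x":0,"y":0,"z":0.1,"wx":0,"wy":0,"wz":0,"hand":-1},{"x":0,"y":0,"z":0.1,"wx":0,"wy":0,"wz":0,"hand":-1},{"x":0,"y":0,"z":0.1,"wx":0,"wy":0,"wz":0,"hand":-1}]'
python3 -m creep '[{"x":0,"y":0,"z":0.1,"wx":0,"wy":0,"wz":0,"hand":-1},{"x":0,"y":0,"z":0.1,"wx":0,"wy":0,"wz":0,"hand":-1},{"x":0,"y":0,"z":0.1,"wx":0,"wy":0,"wz":0,"hand":-1},{"x":0,"y":0,"z":0.1,"wx":0,"wy":0,"wz":0,"hand":-1},{"x":0,"y":0,"z":0.1,"wx":0,"wy":0,"wz":0,"hand":-1}]'
python3 -m creep '[{"x":0,"y":0,"z":0.1,"wx":0,"wy":0,"wz":0,"hand":-1},{"x":0,"y":0,"z":0.1,"wx":0,"wy":0,"wz":0,"hand":-1},{"x":0,"y":0,"z":0.1,"wx":0,"wy":0,"wz":0,"hand":-1},{"x":0,"y":0,"z":0.1,"wx":0,"wy":0,"wz":0,"hand":-1},{"x":0,"y":0,"z":0.1,"wx":0,"wy":0,"wz":0,"hand":-1}]'
python3 -m creep '[{"x":0,"y":0,"z":0.1,"wx":0,"wy":0,"wz":0,"hand":-1},{"x":0,"y":0,"z":0.1,"wx":0,"wy":0,"wz":0,"hand":-1},{"x":0,"y":0,"z":0.1,"wx":0,"wy":0,"wz":0,"hand":-1},{"x":0,"y":0,"z":0.1,"wx":0,"wy":0,"wz":0,"hand":-1},{"x":0,"y":0,"z":0,"wx":0,"wy":0,"wz":0,"hand":-1}]'
python3 -c "
from h import *
avg(30)"
```

```text
t: 16.58
ee_pos: [0.5401, -0.0867, 0.2306]
ee_rot: [0.993, -0.118, 0.0, 0.0]
wrist_force: [-1.1, -1.1, -4.8]
opening: 0.03
grasp_force: 44.9
t: 17.2
ee_pos: [0.5401, -0.0867, 0.2256]
ee_rot: [0.993, -0.118, 0.0, 0.0]
wrist_force: [-0.8, -0.3, -3.6]
opening: 0.0297
grasp_force: 44.9
t: 17.82
ee_pos: [0.5401, -0.0867, 0.2206]
ee_rot: [0.993, -0.118, 0.0, 0.0]
wrist_force: [0.0, -1.2, -3.2]
opening: 0.0299
grasp_force: 44.9
t: 18.45
ee_pos: [0.5401, -0.0867, 0.2156]
ee_rot: [0.993, -0.118, 0.0, 0.0]
wrist_force: [-0.1, -1.2, -2.8]
opening: 0.0297
grasp_force: 44.9
t: 19.08
ee_pos: [0.54, -0.0867, 0.2116]
ee_rot: [0.993, -0.118, 0.0, 0.0]
wrist_force: [-0.4, -1.4, -1.5]
opening: 0.0293
grasp_force: 44.9
t 20.575 pos [ 0.54   -0.0867  0.2116] F [-0.439  -1.3063 -1.0974] sd [0.5509 0.5024 0.4782] T [-0.2496  0.1175 -0.0018] rot [ 0.993  -0.1183  0.      0.    ] open 0.029749513753006638 44.90224242210388
```

```bash
python3 -m creep '[{"x":0,"y":0.05,"z":0,"wx":0,"wy":0,"wz":0,"hand":-1},{"x":0,"y":0.05,"z":0,"wx":0,"wy":0,"wz":0,"hand":-1},{"x":0,"y":0,"z":0,"wx":0,"wy":0,"wz":0,"hand":-1}]'
python3 -c "
from h import *
avg(12)"
```

```text
t: 20.95
ee_pos: [0.5398, -0.0876, 0.2116]
ee_rot: [0.993, -0.118, 0.0, -0.0]
wrist_force: [-1.3, -1.3, -1.7]
opening: 0.0296
grasp_force: 44.9
t 21.55 pos [ 0.5398 -0.0876  0.2116] F [-0.1399 -1.2396 -1.1523] sd [0.4008 0.507  0.5254] T [-0.2578  0.0607 -0.    ] rot [ 0.993  -0.1183  0.     -0.    ] open 0.02971000299624337 44.90223705768585
```

```bash
python3 -m creep '[{"x":0,"y":0.05,"z":0,"wx":0,"wy":0,"wz":0,"hand":-1},{"x":0,"y":0.05,"z":0,"wx":0,"wy":0,"wz":0,"hand":-1},{"x":0,"y":0.05,"z":0,"wx":0,"wy":0,"wz":0,"hand":-1},{"x":0,"y":0.05,"z":0,"wx":0,"wy":0,"wz":0,"hand":-1},{"x":0,"y":0,"z":0,"wx":0,"wy":0,"wz":0,"hand":-1}]'
python3 -c "
from h import *
avg(16)"
```

```text
t: 22.18
ee_pos: [0.5397, -0.0881, 0.2116]
ee_rot: [0.993, -0.119, 0.0, -0.001]
wrist_force: [2.4, 7.6, -1.6]
opening: 0.03
grasp_force: 44.9
t 22.975 pos [ 0.5397 -0.0881  0.2116] F [ 1.7801  7.7217 -1.1337] sd [0.5816 0.4925 0.4697] T [ 1.6778 -0.3446  0.0185] rot [ 0.993  -0.1185  0.0002 -0.0013] open 0.029190441350219413 44.91811215877533
```

```bash
python3 -m creep '[{"x":0,"y":-0.06,"z":0,"wx":0,"wy":0,"wz":0,"hand":-1},{"x":0,"y":-0.06,"z":0,"wx":0,"wy":0,"wz":0,"hand":-1},{"x":0,"y":0,"z":0,"wx":0,"wy":0,"wz":0,"hand":-1}]'
python3 -c "
from h import *
avg(16)"
```

```text
t: 23.35
ee_pos: [0.5397, -0.088, 0.2116]
ee_rot: [0.993, -0.118, 0.0, -0.0]
wrist_force: [1.4, 5.4, -0.5]
opening: 0.0298
grasp_force: 44.9
t 24.15 pos [ 0.5397 -0.088   0.2116] F [ 1.5441  5.1959 -1.2717] sd [0.5792 0.3858 0.4362] T [ 1.2054 -0.2807  0.0089] rot [ 0.993  -0.1184  0.0001 -0.0004] open 0.029894489018342466 44.912792444229126
```

```bash
python3 -m creep '[{"x":0,"y":-0.05,"z":0,"wx":0,"wy":0,"wz":0,"hand":-1},{"x":0,"y":-0.05,"z":0,"wx":0,"wy":0,"wz":0,"hand":-1},{"x":0,"y":0,"z":0,"wx":0,"wy":0,"wz":0,"hand":-1}]'
python3 -c "
from h import *
avg(10)"
```

```text
t: 24.52
ee_pos: [0.5397, -0.0878, 0.2116]
ee_rot: [0.993, -0.118, -0.0, 0.0]
wrist_force: [0.5, 0.4, -2.0]
opening: 0.0293
grasp_force: 44.9
t 25.025 pos [ 0.5398 -0.0877  0.2116] F [ 0.022  -0.0475 -1.3015] sd [0.3619 0.7059 0.36  ] T [-0.0356 -0.013   0.021 ] rot [ 0.993  -0.1183 -0.      0.0002] open 0.029438122429231245 44.90254819393158
```

```bash
python3 -m creep '[{"x":0,"y":0,"z":0.1,"wx":0,"wy":0,"wz":0,"hand":-1},{"x":0,"y":0,"z":0.1,"wx":0,"wy":0,"wz":0,"hand":-1},{"x":0,"y":0,"z":0.1,"wx":0,"wy":0,"wz":0,"hand":-1},{"x":0,"y":0,"z":0.1,"wx":0,"wy":0,"wz":0,"hand":-1},{"x":0,"y":0,"z":0.1,"wx":0,"wy":0,"wz":0,"hand":-1}]'
python3 -m creep '[{"x":0,"y":0,"z":0.05,"wx":0,"wy":0,"wz":0,"hand":-1},{"x":0,"y":0,"z":0,"wx":0,"wy":0,"wz":0,"hand":-1},{"x":0,"y":0,"z":0,"wx":0,"wy":0,"wz":0,"hand":-1}]'
python3 -c "
from h import *
avg(25)"
```

```text
t: 25.65
ee_pos: [0.5398, -0.0876, 0.2065]
ee_rot: [0.993, -0.118, -0.0, 0.0]
wrist_force: [-1.0, -4.2, -0.7]
opening: 0.03
grasp_force: 44.9
t: 26.02
ee_pos: [0.5398, -0.0876, 0.2061]
ee_rot: [0.993, -0.118, -0.0, 0.0]
wrist_force: [-1.1, -4.7, -0.3]
opening: 0.0296
grasp_force: 44.9
t 27.275 pos [ 0.5398 -0.0876  0.2061] F [-1.3169 -4.9889 -0.1868] sd [0.4135 0.5817 0.6008] T [-1.027   0.2605 -0.0185] rot [ 0.993  -0.1183 -0.      0.0001] open 0.029652790427390475 44.902408719062805
```

```bash
python3 -m creep '[{"x":0,"y":0.03,"z":0,"wx":0,"wy":0,"wz":0,"hand":-1},{"x":0,"y":0.03,"z":0,"wx":0,"wy":0,"wz":0,"hand":-1},{"x":0,"y":0,"z":0,"wx":0,"wy":0,"wz":0,"hand":-1}]'
python3 -c "
from h import *
avg(5)"
```

```text
t: 27.65
ee_pos: [0.5398, -0.0877, 0.2061]
ee_rot: [0.993, -0.118, 0.0, -0.0]
wrist_force: [0.5, -2.1, -0.0]
opening: 0.0298
grasp_force: 44.9
t 27.9 pos [ 0.5398 -0.0877  0.2061] F [-0.3221 -1.1008 -0.3334] sd [0.3594 0.4741 0.2653] T [-0.2029  0.0959  0.0099] rot [ 0.993  -0.1184  0.     -0.0002] open 0.029629978707902415 44.90543603897095
```

```bash
python3 -m creep '[{"x":0,"y":0.02,"z":0,"wx":0,"wy":0,"wz":0,"hand":-1},{"x":0,"y":0,"z":0,"wx":0,"wy":0,"wz":0,"hand":-1},{"x":0,"y":0,"z":0,"wx":0,"wy":0,"wz":0,"hand":-1}]'
python3 -m creep '[{"x":0,"y":0,"z":0,"wx":0,"wy":0,"wz":0,"hand":-1},{"x":0,"y":0,"z":0,"wx":0,"wy":0,"wz":0,"hand":-1},{"x":0,"y":0,"z":0,"wx":0,"wy":0,"wz":0,"hand":-1}]' 20
python3 -c "
from h import *
avg(5)"
python3 -m creep '[{"x":0,"y":0,"z":0,"wx":0,"wy":0,"wz":0,"hand":-1},{"x":0,"y":0,"z":0,"wx":0,"wy":0,"wz":0,"hand":-1},{"x":0,"y":0,"z":0,"wx":0,"wy":0,"wz":0,"hand":-1}]' 5
python3 -c "
from h import *
avg(5)"
```

```text
t: 28.28
ee_pos: [0.5397, -0.0878, 0.2061]
ee_rot: [0.993, -0.118, 0.0, -0.0]
wrist_force: [0.3, 1.9, -1.5]
opening: 0.0299
grasp_force: 44.9
t: 28.65
ee_pos: [0.5397, -0.0878, 0.2061]
ee_rot: [0.993, -0.118, 0.0, -0.0]
wrist_force: [2.2, 4.7, -0.2]
opening: 0.0301
grasp_force: 20.0
t 28.9 pos [ 0.5398 -0.0878  0.2061] F [ 1.2208  5.0248 -0.1478] sd [0.7537 0.2937 0.2737] T [ 1.1993 -0.2472  0.0216] rot [ 0.993  -0.1184  0.0001 -0.0003] open 0.029870529802288378 19.984954297542572
t: 29.28
ee_pos: [0.5397, -0.0881, 0.2061]
ee_rot: [0.993, -0.118, 0.0, -0.0]
wrist_force: [1.3, 5.7, -0.1]
opening: 0.0303
grasp_force: 5.0
t 29.525 pos [ 0.5397 -0.0882  0.2061] F [ 1.2688  4.816  -0.5013] sd [0.3881 0.1006 0.5212] T [ 1.0953 -0.2774 -0.006 ] rot [ 0.993  -0.1183 -0.     -0.    ] open 0.030338769685285812 5.014246702194214
```

```bash
python3 -m creep '[{"x":0,"y":-0.03,"z":0,"wx":0,"wy":0,"wz":0,"hand":-1},{"x":0,"y":-0.02,"z":0,"wx":0,"wy":0,"wz":0,"hand":-1},{"x":0,"y":0,"z":0,"wx":0,"wy":0,"wz":0,"hand":-1}]'
python3 -c "
from h import *
avg(5)"
```

```text
t: 29.9
ee_pos: [0.5397, -0.088, 0.2061]
ee_rot: [0.993, -0.118, -0.0, 0.0]
wrist_force: [0.9, 2.3, 0.6]
opening: 0.0305
grasp_force: 5.0
t 30.15 pos [ 0.5397 -0.0879  0.2061] F [ 1.0778  1.7754 -0.2202] sd [0.4916 0.0914 0.6034] T [ 0.4665 -0.1143  0.014 ] rot [ 0.993  -0.1183 -0.      0.0002] open 0.030055083795145744 4.9861713498830795
```

```bash
python3 -m creep '[{"x":0,"y":-0.02,"z":0,"wx":0,"wy":0,"wz":0,"hand":-1},{"x":0,"y":0,"z":0,"wx":0,"wy":0,"wz":0,"hand":-1},{"x":0,"y":0,"z":0,"wx":0,"wy":0,"wz":0,"hand":-0.3},{"x":0,"y":0,"z":0,"wx":0,"wy":0,"wz":0,"hand":-0.2},{"x":0,"y":0,"z":0,"wx":0,"wy":0,"wz":0,"hand":0}]' 5
python3 -m creep '[{"x":0,"y":0,"z":0,"wx":0,"wy":0,"wz":0,"hand":0.3},{"x":0,"y":0,"z":0,"wx":0,"wy":0,"wz":0,"hand":0.6},{"x":0,"y":0,"z":0,"wx":0,"wy":0,"wz":0,"hand":0.6},{"x":0,"y":0,"z":0,"wx":0,"wy":0,"wz":0,"hand":0.6}]'
python3 -c "
from h import *
avg(2)
import cv2
im=env.capture('side')[:,:,::-1]
cv2.imwrite('pics/s5.png',cv2.resize(im[110:230,220:340],None,fx=5,fy=5,interpolation=cv2.INTER_CUBIC))"
```

```text
t: 30.78
ee_pos: [0.5398, -0.0876, 0.2061]
ee_rot: [0.993, -0.118, -0.0, 0.0]
wrist_force: [-0.1, 0.2, 0.0]
opening: 0.0445
grasp_force: 0.0
t: 31.28
ee_pos: [0.5398, -0.0875, 0.2061]
ee_rot: [0.993, -0.118, -0.0, 0.0]
wrist_force: [0.6, 0.0, -0.3]
opening: 0.0735
grasp_force: 0.0
t 31.375 pos [ 0.5398 -0.0875  0.2061] F [-0.2504  0.0399  0.4708] sd [0.2712 0.3361 0.5052] T [0.0717 0.0051 0.0243] rot [ 0.993  -0.1183  0.      0.    ] open 0.07346928576183827 0.0
```

View pics/s5.png

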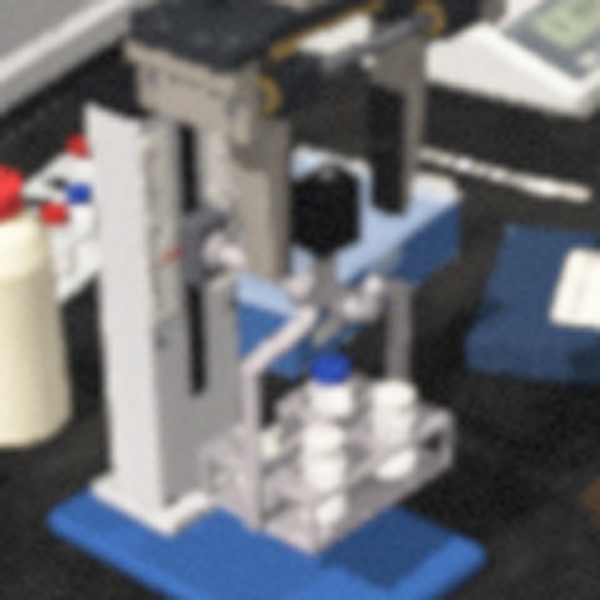

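The carrier hangs level in the groove between the cones (crop ~(300,285) and (365,290)), with the fingers clear of the grip. Withdrawing straight up.

```bash
python3 -m creep '[{"x":0,"y":0,"z":-1,"wx":0,"wy":0,"wz":0,"hand":0.6},{"x":0,"y":0,"z":-2,"wx":0,"wy":0,"wz":0,"hand":0.6},{"x":0,"y":0,"z":-3,"wx":0,"wy":0,"wz":0,"hand":0.6},{"x":0,"y":0,"z":-4,"wx":0,"wy":0,"wz":0,"hand":0.6},{"x":0,"y":0,"z":-4,"wx":0,"wy":0,"wz":0,"hand":0.6}]'
python3 -m creep '[{"x":0,"y":0,"z":-1,"wx":0,"wy":0,"wz":0,"hand":0.6},{"x":0,"y":0,"z":0,"wx":0,"wy":0,"wz":0,"hand":0.6},{"x":0,"y":0,"z":0,"wx":0,"wy":0,"wz":0,"hand":0.6},{"x":0,"y":0,"z":0,"wx":0,"wy":0,"wz":0,"hand":0.6},{"x":0,"y":0,"z":0,"wx":0,"wy":0,"wz":0,"hand":0.6}]'
python3 - <<'E'
from h import *
a=env.capture('side').astype(np.float32)
for i in range(2): b=env.capture('side').astype(np.float32)
q=lambda im:cv2.cvtColor(im[160:225,255:315],cv2.COLOR_RGB2GRAY)
print(cv2.phaseCorrelate(q(a),q(b)))
p=cv2.cvtColor(cv2.imread('pics/s5.png'),cv2.COLOR_BGR2GRAY); p=cv2.resize(p,(120,120),interpolation=cv2.INTER_AREA).astype(np.float32)[50:115,35:95]
print(cv2.phaseCorrelate(p,q(b)))
E
```

```text
t: 32.05
ee_pos: [0.5397, -0.0875, 0.3481]
ee_rot: [0.993, -0.118, 0.0, 0.0]
wrist_force: [0.7, -0.0, -0.7]
opening: 0.0732
grasp_force: 0.0
t: 32.67
ee_pos: [0.5395, -0.0875, 0.3553]
ee_rot: [0.993, -0.118, -0.001, -0.0]
wrist_force: [0.0, -0.3, -0.4]
opening: 0.0735
grasp_force: 0.0
((-0.017023635177416452, -0.0029425807922152103), 0.990898296126613)
((0.0429880114436898, -0.05851966641294837), 0.965287854053356)
```

At rest. Handing in.

```bash
python3 -m creep '[{"x":0,"y":0,"z":0,"wx":0,"wy":0,"wz":0,"hand":0.6},{"x":0,"y":0,"z":0,"wx":0,"wy":0,"wz":0,"hand":0.6},{"x":0,"y":0,"z":0,"wx":0,"wy":0,"wz":0,"hand":0.6}]' >/dev/null; python3 -c "
from cell import env
print(env.close_job())"
```

```text
the job is handed in; nothing more can be done
None
```

The carrier now hangs level and at rest in the groove of the scale's hook, which carries its whole weight; the arm is clear, the beaker was not touched, and the job was handed in about 33 s into the 64 s allowed.

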